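Swap the bottle and the jar in the resin mixer

ROBOT

A 6-joint arm with a two-finger parallel gripper is mounted at the origin on the work surface. World frame = base frame: x ahead of the robot, y to its left, z up, the work surface at z = 0. Lengths are in mm, angles in rad, forces in N, time in s.
With the tool pointing down it reaches from about 350 to 875 mm from the base axis. Payload 15.5 kg.
Tool frame: the origin (TCP) lies midway between the tips of the shut fingers; the grasp point (between the pads) lies 19 mm behind it; z points along the fingers, y is the line along which they close (so a half turn about z gives the same grasp; the last joint's range is limited). The gripper opens to 85 mm and grips with 20 to 120 N. Pads are 22 mm wide; open, the fingers measure 114 mm over their backs; the gripper's body (76 mm by 85 mm) begins 54 mm behind the grasp point. The pads swing forward as they close: fully open they stand 13 mm farther back than shut.
Start: joints at [1.111, 0.494, 1.345, -0, 1.302, -0.096], TCP at [222.972, 583.875, 231.277] pointing down, gripper open.
Joint ranges: [-2.91, 2.91], [-0.82, 2.16], [0.22, 2.67], [-1.22, 4.37], [0.12, 2.79], [-3.08, 3.08]. Speed limits (rad/s): [1.89, 1.89, 2.57, 3.01, 3.01, 3.01].

INTERFACE

Orientations are given as a unit quaternion [x, y, z, w].
In Python, from bench import read_state, get_image, close_job gives the robot as it stands.
- The arm moves only by the tool servo_tool, never from a script. Its argument "plan" is a list of rows, each a list of 6 numbers: the shift along the tool's x, y, z normalised to -1 to 1, where 1 is 40 mm, then the turn, a rotation vector about the tool's x, y, z normalised to -1 to 1, where 1 is 0.12 rad. A call has 1 to 12 rows; each row shifts and turns the commanded pose from where the row before left it, along the tool's axes as they then stand; what a row does not reach is not made up. A row lasts 1/12 s, in which the tool goes at most 41.7 mm and 7.16 degrees, less where a joint would pass 70% of its speed; a pose out of reach is approached as far as the arm can. A call with a number of a shift or a turn outside -1 to 1 is refused whole. A call with a gripper value outside its range is refused whole. "hand" is the opening, from -1 (shut) to 1 (fully open), set as the call begins (left out, the last holds). The fingers move at their own pace and stop on an object; "newtons" is the grip in N (left out, the last holds). Time passes only in rows, so rows that do not move let the fingers close. It gives the time, the measured TCP pose, the force, the opening and the grip force at its end, in the units of the state.
- read_state(): the state, without advancing time (a new reading comes with each control period).
- get_image(name): name is "scene" or "top"; returns a dict with "img" (400x640x3 uint8, red, green, blue), "z_map" (400x640 float32, mm along the optical axis (not along the pixel's ray), 0 where there is no reading), "fx", "fy", "cx", "cy" (pixels), "extrinsics" (4x4, takes a point from world to camera coordinates). Camera axes: x right, y down, z forward; pixel columns grow to the right and rows downward; lengths in mm; the calibration is good to about 2 mm. A picture is of the moment at which its call begins.
- close_job(): hands the job in; it is judged then, once.
The state is a dict: "time": time; "joint_pos": joint angles; "joint_vel": joint speeds; "joint_efforts": joint torques, N m; "position": TCP position; "tcp_rot": TCP orientation; "wrist_force": force on the tool from outside, world axes, zero at the start; "torque": the same for the moment, N m; "gripper_width": finger opening in mm; "finger_force": force on a finger pad.
Only numpy, scipy, OpenCV 4.12 (cv2) and the standard library are available. Lean on these libraries where they do the work, as an engineer would, in place of code of your own. Each camera call takes 0.05 s, during which the arm holds its last target. There are 200 camera calls.

TASK

The tall bottle and the squat jar are in each other's seats of the sloping bench mixer: swap them, so that each stands fully home in the other's seat, leaning on the back plate, and let go of both. You can stand one upright on the empty black rubber mat meanwhile; do not let either fall over, and leave the paper cup and the glass pot where they are. When both are in place, start the mixer: press the treadle down to its stop, keep it there for a second, and let it come all the way up again.

Things in the scene. Friction and masses are not known exactly. Their poses are not given: they have to be found in the camera images.
- bottle: White plastic bottle with a grey cap, upright-standing shape, 130 tall: round body 52 in diameter up to 92 above its underside, then a shoulder narrowing to a cap 28 in diameter (106 to 130). About 0.25 kg. Origin: centre of its underside; z along its axis to the cap. It starts in one of the mixer's two seats.
- jar: Squat amber glass jar with a black lid, 80 tall: round body 52 in diameter up to 60, lid 44 in diameter from 60 to 80. About 0.28 kg. Origin: centre of its underside; z along its axis to the lid. It starts in the other seat.
- bed: Sloping steel bed of the mixer, fixed; two seats side by side, 150 apart. Origin midway between the seat points, 85 above the table. z: axis of a seated container, 25 degrees from vertical, top leaning to the robot's side. y: from right seat to left seat. x: square to the back plate, away from it and the robot. Back plate: face at x = -26, up to z = 70, 8 thick.
- seat_left (a point): Seat point of the mixer's left seat (+y): where the centre of the underside of a fully seated container lies (on the flat ledge, 26 from the back plate). A cheek 22 high and 8 thick on each side leaves 72 of width, 10 free on each side of a container; open at the far side and the top.
- seat_right (a point): Seat point of the mixer's right seat (-y), likewise.
- lamp (a point): Middle of the fixed lamp bar above the seats: 20 in diameter, 310 long, along the bed's y, at x = 72, z = 154 in the bed's frame, 255 above the table, on two posts 10 thick at its ends on the far side. It is in the way of a gripper that comes straight down on a seat, not of one that moves along the bed's z axis. The grey housing under the bed is 150 x 290 x 56 high.
- mat: Empty black rubber mat, 130 x 130 x 4 thick, lying fixed on the table on one side of the mixer. Origin: centre of its underside.
- treadle (a joint): Hinge of the treadle switch on the other side of the mixer, rad: 0 = up (at rest), 0.25 = down on its stop. A spring brings it back; at the pad point it takes about 6 N to start and 11 N at the stop.
- treadle_pad (a point): The place to press, on top of the treadle plate (aluminium with black rubber ribs, 120 long, 80 wide, 8 thick), on its midline, 25 from its free edge and 95 from the hinge. 54 above the table at rest, 31 at the stop; it moves almost straight down. The base plate below is 150 x 100 x 10, with two side brackets 40 high at the hinge end.
- cup: Bystander: loose white paper mixing cup, 90 tall, 76 in diameter at the rim, with a wooden stirring stick that stands out to 135 high. Origin: centre of its underside. To be left alone.
- pot: Bystander: loose glass pot with an aluminium lid, 66 in diameter, 88 tall. Origin: centre of its underside. To be left alone.
Mind the look-alikes: they are no part of the job. What is shaped like the bottle but brown is not meant. What is shaped like the jar but purple is not meant.

How it is judged (in metres and radians):
On the way, in this order (a step that is already met when the one before it is completed fails the run):
1. the bottle and the jar stand fully home in each other's seats, released (((distance between bottle and seat_left below 0.02 m and angle between the z axis of each of bottle, jar and the z axis of bed, either way round below 0.12 rad and angle between each of bottle, jar's own z axis and vertical below 1 rad and distance of each of bottle, jar from where it was at the start of the episode above 0.1 m and linear speed of each of bottle, jar below 0.03 m/s and distance between jar and seat_right below 0.02 m) or (distance between bottle and seat_right below 0.02 m and angle between the z axis of each of bottle, jar and the z axis of bed, either way round below 0.12 rad and angle between each of bottle, jar's own z axis and vertical below 1 rad and distance of each of bottle, jar from where it was at the start of the episode above 0.1 m and linear speed of each of bottle, jar below 0.03 m/s and distance between jar and seat_left below 0.02 m)) and contact force between the fingers and bottle below 0.5 N and contact force between the fingers and jar below 0.5 N), for 0.2 s.
2. then the treadle is pressed down to its stop and kept there (value of joint treadle above 0.22 rad), for 0.5 s.
At the end, for the whole second after the job is handed in: Bottle and jar are in each other's seats: the centre of each underside within 20 mm of the seat point where the other one was, its axis within 0.12 rad of the bed's z axis, at rest (under 0.03 m/s); the treadle is up again (under 0.04 rad) (((distance between bottle and seat_left below 0.02 m and angle between the z axis of each of bottle, jar and the z axis of bed, either way round below 0.12 rad and angle between each of bottle, jar's own z axis and vertical below 1 rad and distance of each of bottle, jar from where it was at the start of the episode above 0.1 m and linear speed of each of bottle, jar below 0.03 m/s and distance between jar and seat_right below 0.02 m) or (distance between bottle and seat_right below 0.02 m and angle between the z axis of each of bottle, jar and the z axis of bed, either way round below 0.12 rad and angle between each of bottle, jar's own z axis and vertical below 1 rad and distance of each of bottle, jar from where it was at the start of the episode above 0.1 m and linear speed of each of bottle, jar below 0.03 m/s and distance between jar and seat_left below 0.02 m)) and value of joint treadle below 0.04 rad); the robot touches nothing.
It fails at once if the bottle falls over (its axis more than 69 degrees from vertical) (angle between bottle's own z axis and vertical above 1.2 rad).
It fails at once if the jar falls over (its axis more than 69 degrees from vertical) (angle between jar's own z axis and vertical above 1.2 rad).
It fails at once if the paper cup is moved by more than 30 mm (distance of cup from where it was at the start of the episode above 0.03 m).
It fails at once if the glass pot is moved by more than 30 mm (distance of pot from where it was at the start of the episode above 0.03 m).
It also fails if it takes over 72 s, if anything falls off the work surface, if the arm or the gripper's body presses on something with over 40 N, if the wrist force passes 120 N, or if a joint passes its speed limit or range.

## Working session

There is one attempt and no reset: what is moved stays moved. The work goes in short steps, Python scripts to look and compute and a tool call to move; the robot and the scene stay as the last step left them, time stands still between calls to the robot, and variables do not carry over. Pictures are saved under pics/ and viewed, at most 10 in all, crops included, and the job is handed in when it is done.

Besides the shell and the picture viewer there is one more tool, called by a JSON object that holds its "method" and its "body". servo_tool: Moves the arm, as the interface text tells. Its arguments: {"type":"object","properties":{"plan":{"type":"array"},"hand":{"type":"number"},"newtons":{"type":"number"}},"required":["plan"]}

```bash
ls; mkdir -p pics
python3 - <<'E'
from bench import *
import cv2,numpy as np,pickle
d={n:get_image(n) for n in("scene","top")}
pickle.dump(d,open('im0.pkl','wb'))
for n in d: cv2.imwrite(f'pics/{n}0.png',d[n]['img'][:,:,::-1]); print(n,d[n]['fx'],d[n]['cx'],d[n]['cy'],np.round(d[n]['extrinsics'],3).tolist())
print(read_state())
E
```

```text
pics
scene 370.0388891109622 316.9262918008063 202.09567894036672 [[-0.538, 0.843, -0.017, 277.159], [0.621, 0.383, -0.684, -208.328], [-0.57, -0.378, -0.729, 1390.271], [0.0, 0.0, 0.0, 1.0]]
top 419.3813089257643 323.73372823032736 201.61856666201427 [[0.008, -1.0, -0.008, -10.676], [-0.969, -0.006, -0.245, 568.736], [0.245, 0.01, -0.969, 999.219], [0.0, 0.0, 0.0, 1.0]]
{'time': 0.1, 'joint_pos': array([ 1.11049480e+00,  4.94089845e-01,  1.34606932e+00,  1.42301586e-06,
        1.30247387e+00, -9.54820181e-02]), 'joint_vel': array([-0.00038822, -0.00059138, -0.00326965,  0.00143917, -0.00102406,
        0.0004656 ]), 'joint_efforts': array([ 5.86786537e-04, -8.83573294e+01, -3.84554994e+01, -2.51973870e-04,
        5.30156380e-03,  7.72010594e-05]), 'position': array([222.83353481, 583.58960588, 230.77922238]), 'tcp_rot': array([ 1.81400036e-01,  9.83409252e-01, -5.00045675e-04, -1.43362923e-04]), 'wrist_force': array([ 0.35369309, -0.38393623,  0.04889494]), 'torque': array([-0.05017101,  0.01947028,  0.01684176]), 'finger_force': 0.0, 'gripper_width': 85.46049620489447}
```

View pics/scene0.png

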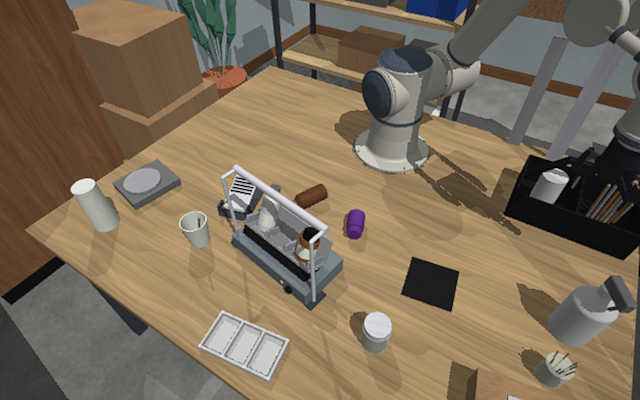

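View pics/top0.png

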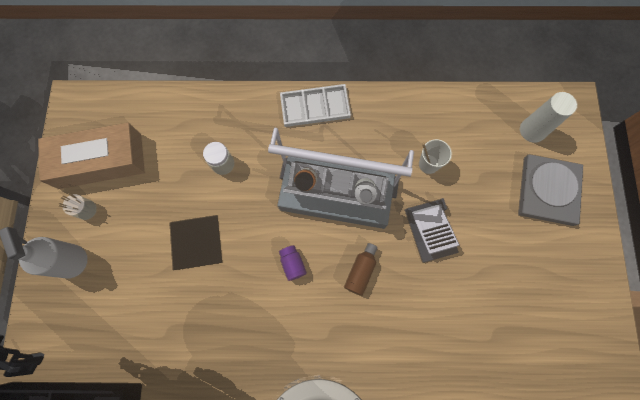

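Lookalikes: bottle-shaped objects are the white bottle in the right seat, top (365,190), and the brown one lying at (362,268). Jar-shaped objects are the amber/black jar in the left seat, top (305,180), and the purple one lying at (292,262). I choose the two in the mixer. The mat is at (196,242), the treadle at (435,230), the cup at (435,155) and the pot at (217,155).

```bash
cat > h.py <<'E'
import numpy as np,cv2,pickle
from scipy.spatial.transform import Rotation as R
def cloud(d):
    z=d['z_map']; v,u=np.mgrid[:400,:640]
    c=np.stack([(u-d['cx'])/d['fx']*z,(v-d['cy'])/d['fy']*z,z],-1)
    E=d['extrinsics']; P=(c-E[:3,3])@E[:3,:3]
    P[z==0]=np.nan; return P
def ray(d,u,v,h):
    E=d['extrinsics'];r=np.array([(u-d['cx'])/d['fx'],(v-d['cy'])/d['fy'],1])@E[:3,:3];o=-E[:3,:3].T@E[:3,3]
    return o+r*(h-o[2])/r[2]
E
python3 - <<'E'
from h import *
d=pickle.load(open('im0.pkl','rb'))
for n in d:
    P=cloud(d[n]); 
    m=(P[...,2]>235)&(P[...,2]<275)&(P[...,0]>350)&(P[...,0]<800)&(abs(P[...,1])<250)
    Q=P[m]; vis=Q.copy()
    c=np.median(Q,0); 
    s=np.linalg.svd(Q[:,:2]-Q[:,:2].mean(0),full_matrices=False)[2][0]; s*=np.sign(s[1]); t=(Q[:,:2]-c[:2])@s
    lo,hi=np.percentile(t,[.5,99.5]); nn=np.array([s[1],-s[0]]); o=(Q[:,:2]-c[:2])@nn
    print(n,len(Q),'mid',np.round(c[:2]+s*(lo+hi)/2,1),'len',hi-lo,'yaw',np.degrees(np.arctan2(-s[0],s[1])),'perp spread',np.percentile(o,[2,50,98]),'z',np.percentile(Q[:,2],[2,50,98]))
    print('table z',np.nanmedian(P[...,2]))
t=d['top'];P=cloud(t)
for nm,(u,v) in dict(jar=(305,180),bottle=(365,190),mat=(196,242),cup=(435,155),pot=(216,153),tread=(440,235),tr1=(428,212)).items(): print(nm,np.round(P[v,u],0))
big=cv2.resize(t['img'][110:310,160:480],None,fx=2.5,fy=3 if 0 else 2.5,interpolation=cv2.INTER_CUBIC)
cv2.imwrite('pics/crop1.png',big[:,:,::-1])
s=d['scene'];big=cv2.resize(s['img'][150:300,180:380],None,fx=4,fy=4,interpolation=cv2.INTER_CUBIC)
cv2.imwrite('pics/crop2.png',big[:,:,::-1])
E
```

```text
scene 1182 mid [624.6 -41.6] len 308.6311328797874 yaw -9.735616171216106 perp spread [-12.88805826   0.11995745  42.37742608] z [241.03264833 258.81108255 263.27953722]
table z -2.86167261285972
top 1512 mid [615.3 -40.3] len 308.0163778730795 yaw -9.79642664349801 perp spread [-9.63625594 -1.59055706 42.74263136] z [252.56790677 261.99991766 266.47698661]
table z -1.197457563909508
jar [600.  37. 156.]
bottle [561. -99. 211.]
mat [473. 333.   2.]
cup [ 718. -313.   13.]
pot [693. 273.  88.]
tread [ 488. -303.   50.]
tr1 [ 552. -280.   33.]
```

View pics/crop1.png

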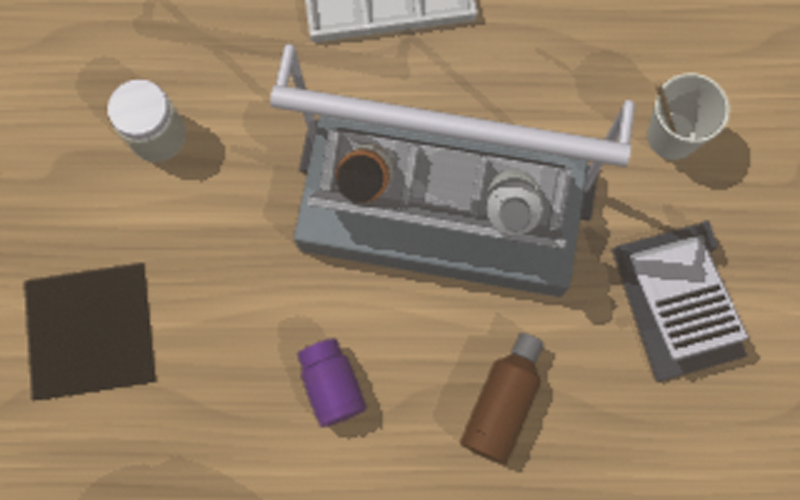

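View pics/crop2.png

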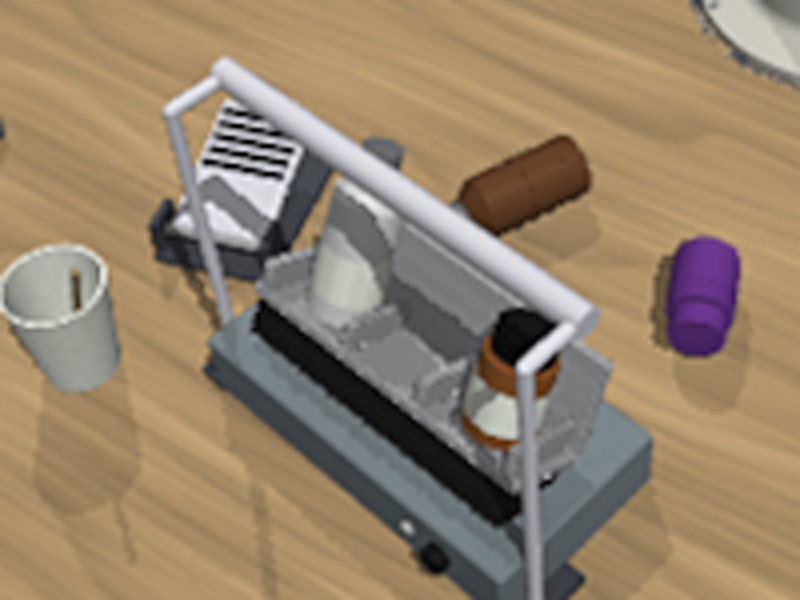

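The crops show the amber jar with black lid in the left seat and the white bottle with grey cap in the right seat. The treadle's hinge is at the far end, with the ribs and free edge toward the robot. Next I refine the bed frame from the bar's silhouette, then check it against the lid and cap centres.

Run:
```python
from h import *
d=pickle.load(open('im0.pkl','rb'))
for n in d:
    D=d[n];P=cloud(D); s=np.array([np.sin(np.radians(9.77)),np.cos(np.radians(9.77))]);nn=np.array([s[1],-s[0]])
    o=(P[...,:2]-[618,-41])@nn; t=(P[...,:2]-[618,-41])@s
    m=(P[...,2]>238)&(P[...,2]<275)&(abs(o)<16)&(abs(t)<175)
    m=cv2.morphologyEx(m.astype(np.uint8),cv2.MORPH_OPEN,np.ones((3,3)))
    (cx,cy),(w,h),a=cv2.minAreaRect(np.argwhere(m)[:,::-1].astype(np.float32))
    pts=[]
    for c in range(640):
        r=np.flatnonzero(m[:,c])
        if len(r)>3: pts.append(ray(D,c,(r.min()+r.max())/2,255))
    pts=np.array(pts)[4:-4]; p=np.polyfit(pts[:,1],pts[:,0],1)
    yaw=-np.arctan(p[0]); T=(pts[:,:2]-[618,-41])@s
    ends=[]
    mid=ray(D,cx,cy,255)
    print(n,'rect mid',np.round(mid,1),'rect',w,h,'line yaw',np.degrees(yaw),'x@y=-41',np.polyval(p,-41),'t',T.min(),T.max(), 'len',np.round(np.percentile(t[m>0],[0.5,99.5]),1))
# lid of jar/bottle cap, centre in each view, at predicted height
def seat(o,yaw,y,z):
    h=np.array([np.cos(yaw),np.sin(yaw),0]);yb=np.array([-np.sin(yaw),np.cos(yaw),0]);a=np.radians(25)
    return np.array(o)+y*yb+z*(np.cos(a)*np.array([0,0,1])-np.sin(a)*h)
for k,y in(('L80',75),('R130',-75)): print(k,seat([618,-41,85],np.radians(-9.77) ,y,int(k[1:])))
D=d['top'];h=cv2.cvtColor(D['img'],cv2.COLOR_RGB2HSV)
print('cap rows/jar px hsv',h[180,305],h[194,366],h[242,196],h[238,440])
m=np.zeros((400,640),np.uint8); m[165:200,288:325]=(h[165:200,288:325,2]<75)
def big(m):
    n,l,s,c=cv2.connectedComponentsWithStats(m);i=1+s[1:,4].argmax();return s[i],c[i]
s,c=big(m);print('lid',s,c,ray(D,*c,85+80*np.cos(np.radians(25))))
g=D['img'][170:215,345:390].copy();cs=cv2.HoughCircles(cv2.resize(cv2.cvtColor(g,cv2.COLOR_RGB2GRAY),None,fx=4,fy=4,interpolation=cv2.INTER_CUBIC),cv2.HOUGH_GRADIENT,1,20,param1=80,param2=15,minRadius=18,maxRadius=34)
if cs is not None:
  for x,y,r in cs[0][:3]: print('cap?',345+x/4,170+y/4,r/4,ray(D,345+x/4,170+y/4,85+130*np.cos(np.radians(25))))
# mat
m=np.zeros((400,640),np.uint8);m[205:280,160:235]=(h[205:280,160:235,2]<75);s,c=big(m);print('mat',s,ray(D,*c,4))
# treadle white plate
P=cloud(D);m=np.zeros((400,640),np.uint8);q=(P[...,0]>400)&(P[...,0]<600)&(P[...,1]>-370)&(P[...,1]<-240)&(P[...,2]>22)
rect=cv2.minAreaRect(P[q][:,:2].astype(np.float32));print('treadle rect',rect,np.round(cv2.boxPoints(rect)))
w=q&(h[...,2]>150)&(h[...,1]<60);rect=cv2.minAreaRect(np.argwhere(w)[:,::-1].astype(np.float32));b=cv2.boxPoints(rect);print('plate px',np.round(b,1),[np.round(P[int(v),int(u)]) for u,v in b])
for u,v in b: print(np.round(ray(D,u,v,55)),np.round(ray(D,u,v,35)))
```

```text
scene rect mid [622.2 -28.1 255. ] rect 115.10387420654297 9.669873237609863 line yaw -9.682072824261624 x@y=-41 620.7045577739913 t -146.2460379890333 149.1447242705878 len [-153.8  154.8]
top rect mid [619.9 -42.3 255. ] rect 145.16558837890625 13.230900764465332 line yaw -9.890432652568581 x@y=-41 615.7308899851799 t -147.07119409630653 148.36502413860097 len [-153.6  154.1]
L80 [597.40789538  38.64951272 157.50462296]
R130 [ 551.12941873 -105.58924105  202.82001231]
cap rows/jar px hsv [11 33 61] [  0   4 116] [17 65 63] [150   5 186]
lid [295 172  18  19 261] [303.52873563 181.08045977] [596.747737    40.71688486 157.50462296]
cap? 365.875 196.125 7.475 [ 548.6151017  -101.95458399  202.82001231]
mat [ 170  216   52   54 2257] [471.70017243 334.1328957    4.        ]
treadle rect ((514.5531616210938, -294.8342590332031), (130.63856506347656, 91.73603820800781), 15.719439506530762) [[ 439. -268.]
 [ 464. -357.]
 [ 590. -321.]
 [ 565. -233.]]
plate px [[411.3 212.8]
 [439.  200.6]
 [458.  244.1]
 [430.3 256.2]] [array([ 550., -234.,   41.]), array([ 587., -313.,   23.]), array([ 464., -344.,   60.]), array([ 439., -284.,   14.])]
[ 545. -232.   55.] [ 549. -236.   35.]
[ 577. -305.   55.] [ 582. -310.   35.]
[ 464. -346.   55.] [ 467. -352.   35.]
[ 433. -274.   55.] [ 436. -279.   35.]
```

```bash
cat >> h.py <<'E'
O=np.array([617.5,-40.5,85.]);YAW=np.radians(-9.8);A=np.radians(25)
H=np.array([np.cos(YAW),np.sin(YAW),0]);K=np.array([0,0,1.])
YB=np.array([-np.sin(YAW),np.cos(YAW),0]);ZB=np.cos(A)*K-np.sin(A)*H;XB=np.cos(A)*H+np.sin(A)*K
RB=np.stack([-XB,YB,-ZB],1)
RV=np.stack([-H,YB,-K],1)   # vertical tool, same yaw
def bed(x,y,z): return O+x*XB+y*YB+z*ZB
def inbed(p): return np.array([XB,YB,ZB])@(np.asarray(p)-O)
def go(p,Rt):
    from bench import read_state
    s=read_state();Rc=R.from_quat(s['tcp_rot']).as_matrix()
    print('t',s['time'],'tcp',np.round(s['position'],1),'bed',np.round(inbed(s['position']),1),'w',round(s['gripper_width'],1),'ff',s['finger_force'],'F',np.round(s['wrist_force'],1),'q',np.round(s['joint_pos'],2))
    print('turn units',np.round(R.from_matrix(Rc.T@Rt).as_rotvec()/.12,2),'then shift units',np.round(Rt.T@(np.asarray(p)-s['position'])/40,3),'or shift first',np.round(Rc.T@(np.asarray(p)-s['position'])/40,3))
E
python3 - <<'E'
from h import *
go(bed(0,75,190),RB); print(bed(0,75,190),bed(0,75,26))
E
```

```text
t 0.1 tcp [222.8 583.6 230.8] bed [-387.1  547.8  341.4] w 85.5 ff 0.0 F [ 0.4 -0.4  0. ] q [ 1.11  0.49  1.35  0.    1.3  -0.1 ]
turn units [-0.36 -3.63 -1.59] then shift units [ -9.678 -11.82    3.784] or shift first [-12.453  -9.603  -0.652]
[551.13995154  47.07298449 257.19847954] [619.43797674  35.2758671  108.56400246]
```

{"method": "servo_tool", "body": {"plan": [[0, 0, 0, -0.09, -0.91, -0.4], [0, 0, 0, -0.09, -0.91, -0.4], [0, 0, 0, -0.09, -0.91, -0.4], [0, 0, 0, -0.09, -0.9, -0.39]], "hand": 1, "newtons": 40}}

```text
time: 0.43
position: [223.1, 584.5, 232.0]
tcp_rot: [0.082, 0.972, -0.017, 0.219]
wrist_force: [-0.3, 0.4, 0.2]
gripper_width: 85.3
finger_force: 0.0
```

{"method": "servo_tool", "body": {"plan": [[-0.7, -0.85, 0.27, 0, 0, 0], [-0.7, -0.85, 0.27, 0, 0, 0], [-0.7, -0.85, 0.27, 0, 0, 0], [-0.7, -0.85, 0.27, 0, 0, 0], [-0.7, -0.85, 0.27, 0, 0, 0], [-0.7, -0.85, 0.27, 0, 0, 0], [-0.7, -0.85, 0.27, 0, 0, 0], [-0.7, -0.85, 0.27, 0, 0, 0], [-0.7, -0.85, 0.27, 0, 0, 0], [-0.7, -0.85, 0.27, 0, 0, 0], [-0.7, -0.85, 0.27, 0, 0, 0]]}}

```text
time: 1.35
position: [463.3, 191.9, 252.0]
tcp_rot: [0.083, 0.973, -0.018, 0.216]
wrist_force: [0.6, 0.6, -0.8]
gripper_width: 85.2
finger_force: 0.0
```

```bash
python3 -c "
from h import *
go(bed(0,75,190),RB)"
```

```text
t 1.35 tcp [463.3 191.9 252. ] bed [-103.   202.8  232.3] w 85.2 ff 0.0 F [ 0.6  0.6 -0.8] q [ 0.43  0.18  1.9  -0.37  0.73 -0.73]
turn units [0.01 0.01 0.  ] then shift units [-2.574 -3.195  1.058] or shift first [-2.572 -3.196  1.058]
```

{"method": "servo_tool", "body": {"plan": [[-0.64, -0.8, 0.27, 0, 0, 0], [-0.64, -0.8, 0.27, 0, 0, 0], [-0.64, -0.8, 0.26, 0, 0, 0], [-0.64, -0.8, 0.26, 0, 0, 0], [0, 0, 0, 0, 0, 0], [0, 0, 0, 0, 0, 0]]}}

```text
time: 1.85
position: [549.5, 48.6, 256.4]
tcp_rot: [0.086, 0.972, -0.019, 0.216]
wrist_force: [0.0, -0.2, -0.4]
gripper_width: 85.6
finger_force: 0.0
```

```bash
python3 -c "
from h import *
go(bed(0,76,28),RB)
from bench import get_image
a=get_image('top')['img'][110:260,240:440];b=get_image('scene')['img'][130:280,190:390]
cv2.imwrite('pics/a.png',cv2.resize(np.hstack([a,b]),None,fx=2,fy=2,interpolation=cv2.INTER_CUBIC)[:,:,::-1])"
```

```text
t 1.85 tcp [549.5  48.6 256.4] bed [ -2.1  76.2 190.1] w 85.6 ff 0.0 F [ 0.  -0.2 -0.4] q [ 0.03  0.21  1.84 -0.14  0.67 -1.27]
turn units [-0.01  0.   -0.03] then shift units [-0.051 -0.005  4.052] or shift first [-4.900e-02 -1.000e-03  4.052e+00]
```

View pics/a.png

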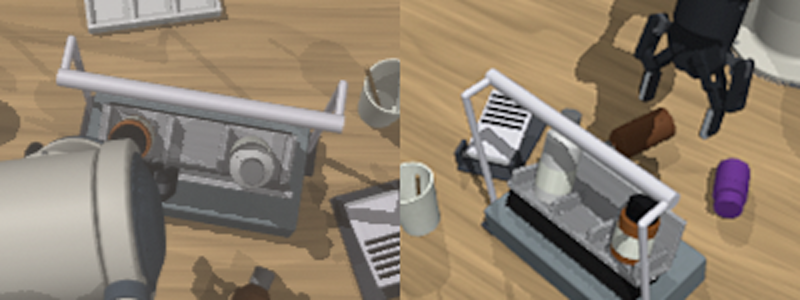

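The gripper is above the jar, in line with the left seat. In the crop, the jar is at (130,135) and the bottle at (250,165), both undisturbed. Descending now.

{"method": "servo_tool", "body": {"plan": [[-0.05, 0, 0.6, 0, 0, 0], [0, 0, 0.6, 0, 0, 0], [0, 0, 0.6, 0, 0, 0], [0, 0, 0.5, 0, 0, 0], [0, 0, 0.5, 0, 0, 0], [0, 0, 0.5, 0, 0, 0], [0, 0, 0.4, 0, 0, 0], [0, 0, 0.42, 0, 0, 0], [0, 0, 0, 0, 0, 0]]}}

```text
time: 2.7
position: [618.6, 40.8, 105.5]
tcp_rot: [0.082, 0.973, -0.018, 0.214]
wrist_force: [-0.0, -0.4, -0.4]
gripper_width: 85.2
finger_force: 0.0
```

{"method": "servo_tool", "body": {"plan": [[0, 0, 0, 0, 0, 0], [0, 0, 0, 0, 0, 0], [0, 0, 0, 0, 0, 0], [0, 0, 0, 0, 0, 0], [0, 0, 0, 0, 0, 0], [0, 0, 0, 0, 0, 0], [0, 0, 0, 0, 0, 0], [0, 0, 0, 0, 0, 0]], "hand": -1}}

```text
time: 3.37
position: [619.1, 39.7, 109.5]
tcp_rot: [0.083, 0.973, -0.018, 0.217]
wrist_force: [-5.0, 4.2, 7.1]
gripper_width: 51.1
finger_force: 40.3
```

```bash
python3 -c "
from h import *
go(bed(0,76,25),RB)"
```

```text
t 3.3667 tcp [619.1  39.7 109.5] bed [-0.6 79.3 27.3] w 51.1 ff 40.251601338386536 F [-5.   4.2  7.1] q [ 0.01  0.53  1.85 -0.23  0.34 -1.19]
turn units [0.01 0.02 0.  ] then shift units [-0.015 -0.082  0.057] or shift first [-0.015 -0.082  0.056]
```

{"method": "servo_tool", "body": {"plan": [[0, 0, -0.2, 0, 0, 0], [0, 0, -0.4, 0, 0, 0], [0, 0, -0.5, 0, 0, 0], [0, 0, -0.5, 0, 0, 0], [0, 0, -0.5, 0, 0, 0], [0, 0, -0.5, 0, 0, 0], [0.4, 0, 0, 0, 0, 0], [0.5, 0, 0, 0, 0, 0], [0.5, 0, 0, 0, 0, 0], [0.5, 0, 0, 0, 0, 0], [0.4, 0, 0, 0, 0, 0], [0, 0, 0, 0, 0, 0]], "newtons": 60}}

```text
time: 4.37
position: [489.6, 60.9, 162.6]
tcp_rot: [0.083, 0.973, -0.018, 0.214]
wrist_force: [-1.1, -1.4, -2.4]
gripper_width: 50.4
finger_force: 64.0
```

{"method": "servo_tool", "body": {"plan": [[0, 0, 0, 0, 0.6, 0], [0, 0, 0, 0, 0.6, 0], [0, 0, 0, 0, 0.6, 0], [0, 0, 0, 0, 0.6, 0], [0, 0, 0, 0, 0.6, 0], [0, 0, 0, 0, 0.6, 0], [0, 0, 0, 0, 0, 0]]}}

```text
time: 4.95
position: [496.2, 60.6, 164.6]
tcp_rot: [0.085, 0.996, 0.001, 0.002]
wrist_force: [0.4, -0.9, -2.4]
gripper_width: 50.6
finger_force: 64.2
```

```bash
python3 -c "
from h import *
go([472,334,120],RV)"
```

```text
t 4.95 tcp [496.2  60.6 164.6] bed [-90.3  79.  130. ] w 50.6 ff 64.15950536727905 F [ 0.4 -0.9 -2.4] q [ 0.    0.4   1.74  0.    1.   -1.4 ]
turn units [0.02 0.04 0.  ] then shift units [1.759 6.632 1.116] or shift first [1.763 6.63  1.123]
```

{"method": "servo_tool", "body": {"plan": [[0.2, 0.7, 0, 0, 0, 0], [0.2, 0.75, 0, 0, 0, 0], [0.2, 0.75, 0, 0, 0, 0], [0.2, 0.75, 0.1, 0, 0, 0], [0.2, 0.75, 0.2, 0, 0, 0], [0.2, 0.75, 0.4, 0, 0, 0], [0.2, 0.75, 0.4, 0, 0, 0], [0.2, 0.75, 0.4, 0, 0, 0], [0.16, 0.68, 0.4, 0, 0, 0], [0, 0, 0.4, 0, 0, 0], [0, 0, 0, 0, 0, 0], [0, 0, 0, 0, 0, 0]]}}

```text
time: 5.95
position: [469.1, 333.7, 71.4]
tcp_rot: [0.085, 0.996, 0.0, 0.002]
wrist_force: [-1.0, -0.2, -2.0]
gripper_width: 50.5
finger_force: 64.2
```

```bash
python3 -c "
from h import *
go([472,334,32],RV)"
```

```text
t 5.95 tcp [469.1 333.7  71.4] bed [-196.   343.5   76.4] w 50.5 ff 64.22562718391418 F [-1.  -0.2 -2. ] q [ 0.52  0.62  1.63 -0.    0.88 -0.88]
turn units [0.   0.04 0.01] then shift units [-0.069  0.019  0.986] or shift first [-0.065  0.018  0.986]
```

{"method": "servo_tool", "body": {"plan": [[0, 0, 0.3, 0, 0.03, 0], [0, 0, 0.3, 0, 0, 0], [0, 0, 0.2, 0, 0, 0], [0, 0, 0.1, 0, 0, 0], [0, 0, 0.05, 0, 0, 0], [0, 0, 0.02, 0, 0, 0], [0, 0, 0, 0, 0, 0]]}}

```text
time: 6.53
position: [470.3, 334.0, 32.7]
tcp_rot: [0.085, 0.996, 0.001, 0.001]
wrist_force: [-0.2, -1.4, -2.9]
gripper_width: 50.7
finger_force: 64.2
```

```bash
python3 -c "
from h import *
go([472,334,32],RV)"
```

```text
t 6.5333 tcp [470.3 334.   32.7] bed [-211.3  344.    40.9] w 50.7 ff 64.22630667686462 F [-0.2 -1.4 -2.9] q [ 0.51  0.68  1.65 -0.    0.8  -0.89]
turn units [0.01 0.01 0.  ] then shift units [-0.042  0.008  0.019] or shift first [-0.042  0.007  0.019]
```

Small steps down until contact.

{"method": "servo_tool", "body": {"plan": [[0, 0, 0.03, 0, 0, 0], [0, 0, 0.03, 0, 0, 0], [0, 0, 0, 0, 0, 0]]}}

```text
time: 6.78
position: [470.3, 334.2, 30.6]
tcp_rot: [0.085, 0.996, 0.001, 0.001]
wrist_force: [0.3, -1.3, 2.8]
gripper_width: 50.9
finger_force: 65.1
```

{"method": "servo_tool", "body": {"plan": [[0, 0, 0.03, 0, 0, 0], [0, 0, 0.03, 0, 0, 0], [0, 0, 0, 0, 0, 0]]}}

```text
time: 7.03
position: [470.5, 334.2, 30.4]
tcp_rot: [0.085, 0.996, 0.001, 0.002]
wrist_force: [-11.8, -8.0, 49.8]
gripper_width: 50.5
finger_force: 69.9
```

{"method": "servo_tool", "body": {"plan": [[0, 0, -0.05, 0, 0, 0], [0, 0, 0, 0, 0, 0]]}}

```text
time: 7.2
position: [470.4, 334.3, 30.5]
tcp_rot: [0.085, 0.996, 0.001, 0.001]
wrist_force: [2.0, -0.2, 8.1]
gripper_width: 50.7
finger_force: 65.0
```

{"method": "servo_tool", "body": {"plan": [[0, 0, 0, 0, 0, 0], [0, 0, 0, 0, 0, 0], [0, 0, 0, 0, 0, 0], [0, 0, 0, 0, 0, 0], [0, 0, 0, 0, 0, 0], [0, 0, 0, 0, 0, 0], [0, 0, 0, 0, 0, 0], [0, 0, 0, 0, 0, 0]], "hand": 1}}

```text
time: 7.87
position: [470.0, 334.0, 29.7]
tcp_rot: [0.085, 0.996, 0.0, 0.001]
wrist_force: [-0.8, -0.0, -0.2]
gripper_width: 85.2
finger_force: 0.0
```

{"method": "servo_tool", "body": {"plan": [[0, 0, -0.3, 0, 0, 0], [0, 0, -0.6, 0, 0, 0], [0, 0, -0.9, 0, 0, 0], [0, 0, -0.9, 0, 0, 0], [0, 0, -0.9, 0, 0, 0], [0, 0, -0.9, 0, 0, 0], [0, 0, 0, 0, 0, 0]]}}

```text
time: 8.45
position: [472.2, 335.4, 217.5]
tcp_rot: [0.085, 0.996, 0.003, 0.005]
wrist_force: [1.3, 0.5, 1.2]
gripper_width: 85.2
finger_force: 0.0
```

```bash
python3 -c "
from h import *
go(bed(-120,-75,220),RB)
print(bed(-120,-75,220))
from bench import get_image
D=get_image('scene');P=cloud(D)
m=(abs(P[...,0]-471)<45)&(abs(P[...,1]-334)<45)&(P[...,2]>60)&(P[...,2]<90);print('jar top',m.sum(),np.median(P[m],0),P[m].min(0),P[m].max(0))"
```

```text
t 8.45 tcp [472.2 335.4 217.5] bed [-131.7  345.7  207.7] w 85.2 ff 0.0 F [1.3 0.5 1.2] q [ 0.51  0.44  1.49 -0.    1.2  -0.89]
turn units [ 0.06 -3.56 -0.01] then shift units [ -0.294 -10.517  -0.308] or shift first [ -0.136 -10.513  -0.481]
[405.94504325 -80.06872766 233.67352174]
jar top 312 [481.09664968 335.99705029  79.81945198] [450.66806793 311.144761    60.07954978] [499.03679357 359.65240902  84.32832592]
```

{"method": "servo_tool", "body": {"plan": [[0, -0.95, -0.1, 0, -0.35, 0], [0, -0.95, -0.1, 0, -0.35, 0], [0, -0.95, -0.1, 0, -0.35, 0], [0, -0.95, -0.1, 0, -0.35, 0], [0, -0.95, -0.1, 0, -0.36, 0], [0, -0.95, 0, 0, -0.36, 0], [0, -0.95, 0, 0, -0.36, 0], [0, -0.95, 0, 0, -0.36, 0], [0, -0.95, 0, 0, -0.36, 0], [0, -0.95, 0, 0, -0.36, 0], [0, -0.95, 0, 0, 0, 0], [0, 0, 0, 0, 0, 0]]}}

```text
time: 9.5
position: [400.1, -61.0, 228.9]
tcp_rot: [0.084, 0.975, -0.017, 0.204]
wrist_force: [0.2, -0.0, 0.6]
gripper_width: 85.5
finger_force: 0.0
```

```bash
python3 -c "
from h import *
go(bed(0,-72,190),RB)"
```

```text
t 9.5 tcp [400.1 -61.  228.9] bed [-130.2  -57.2  219.5] w 85.5 ff 0.0 F [ 0.2 -0.   0.6] q [-0.36  0.03  2.15  0.15  0.56 -1.87]
turn units [ 0.01 -0.2  -0.01] then shift units [-3.256 -0.369  0.736] or shift first [-3.273 -0.364  0.657]
```

{"method": "servo_tool", "body": {"plan": [[-0.6, -0.1, 0, 0, -0.1, 0], [-0.6, -0.1, 0, 0, -0.1, 0], [-0.6, -0.1, 0.2, 0, 0, 0], [-0.6, -0.08, 0.2, 0, 0, 0], [-0.5, 0, 0.2, 0, 0, 0], [-0.36, 0, 0.1, 0, 0, 0], [0, 0, 0, 0, 0, 0], [0, 0, 0, 0, 0, 0]]}}

```text
time: 10.17
position: [527.1, -93.2, 257.1]
tcp_rot: [0.083, 0.973, -0.016, 0.215]
wrist_force: [-0.0, 0.6, -0.5]
gripper_width: 85.3
finger_force: 0.0
```

```bash
python3 -c "
from h import *
go(bed(0,-73,62),RB)
from bench import get_image
a=get_image('top')['img'][110:260,240:440];b=get_image('scene')['img'][130:280,190:390]
cv2.imwrite('pics/b.png',cv2.resize(np.hstack([a,b]),None,fx=2,fy=2,interpolation=cv2.INTER_CUBIC)[:,:,::-1])"
```

```text
t 10.1667 tcp [527.1 -93.2 257.1] bed [  0.2 -67.3 189.9] w 85.3 ff 0.0 F [-0.   0.6 -0.5] q [-0.33  0.18  1.88  0.12  0.66 -1.81]
turn units [ 0.04 -0.02  0.  ] then shift units [ 0.004 -0.142  3.197] or shift first [-2.000e-03 -1.560e-01  3.196e+00]
```

View pics/b.png

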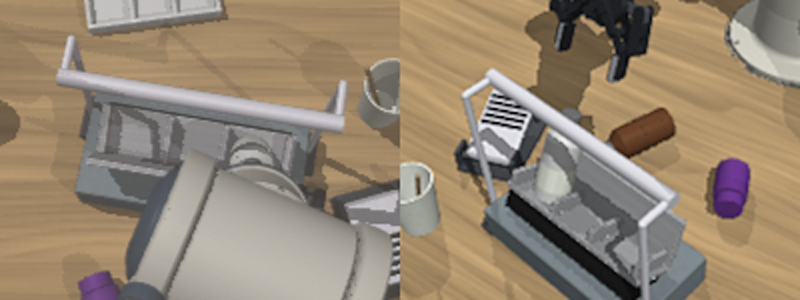

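The bottle is alone in the right seat at (560,160) in the scene half, and the gripper is above it along the bed axis. Descending with a small correction in y.

{"method": "servo_tool", "body": {"plan": [[0, -0.14, 0.3, 0, 0, 0], [0, 0, 0.5, 0, 0, 0], [0, 0, 0.5, 0, 0, 0], [0, 0, 0.5, 0, 0, 0], [0, 0, 0.5, 0, 0, 0], [0, 0, 0.5, 0, 0, 0], [0, 0, 0.4, 0, 0, 0], [0, 0, 0, 0, 0, 0]]}}

```text
time: 10.93
position: [578.6, -107.4, 139.0]
tcp_rot: [0.083, 0.973, -0.016, 0.214]
wrist_force: [-1.6, 0.7, -0.4]
gripper_width: 85.4
finger_force: 0.0
```

{"method": "servo_tool", "body": {"plan": [[0, 0, 0, 0, 0, 0], [0, 0, 0, 0, 0, 0], [0, 0, 0, 0, 0, 0], [0, 0, 0, 0, 0, 0], [0, 0, 0, 0, 0, 0], [0, 0, 0, 0, 0, 0], [0, 0, 0, 0, 0, 0], [0, 0, 0, 0, 0, 0]], "hand": -1, "newtons": 50}}

```text
time: 11.6
position: [579.4, -107.8, 142.9]
tcp_rot: [0.083, 0.973, -0.017, 0.216]
wrist_force: [-6.0, -0.1, 9.1]
gripper_width: 50.7
finger_force: 49.9
```

```bash
python3 -c "
from h import *
go(bed(0,-73,62),RB)"
```

```text
t 11.6 tcp [ 579.4 -107.8  142.9] bed [  0.8 -72.9  63.5] w 50.7 ff 49.87916171550751 F [-6.  -0.1  9.1] q [-0.32  0.43  1.91  0.19  0.38 -1.88]
turn units [0.03 0.01 0.  ] then shift units [ 0.021 -0.004  0.038] or shift first [ 0.021 -0.004  0.038]
```

{"method": "servo_tool", "body": {"plan": [[-0.03, 0, -0.3, 0, 0, 0], [0, 0, -0.4, 0, 0, 0], [0, 0, -0.4, 0, 0, 0], [0, 0, -0.4, 0, 0, 0], [0, 0.4, 0, 0, 0, 0], [0, 0.6, 0, 0, 0, 0], [0, 0.6, 0, 0, 0, 0], [0, 0.6, 0, 0, 0, 0], [0, 0.6, 0, 0, 0, 0], [0, 0.5, 0, 0, 0, 0], [0, 0.4, 0, 0, 0, 0], [0, 0, 0, 0, 0, 0]]}}

```text
time: 12.6
position: [580.5, 44.4, 197.7]
tcp_rot: [0.082, 0.973, -0.016, 0.216]
wrist_force: [0.5, -0.9, -3.6]
gripper_width: 50.8
finger_force: 53.9
```

{"method": "servo_tool", "body": {"plan": [[0, 0, 0, 0, 0, 0], [0, 0, 0, 0, 0, 0]]}}

```text
time: 12.77
position: [580.2, 41.7, 197.3]
tcp_rot: [0.083, 0.973, -0.017, 0.215]
wrist_force: [-0.1, 0.6, -2.9]
gripper_width: 50.6
finger_force: 53.9
```

```bash
python3 -c "
from h import *
go(bed(1.5,76,65),RB)"
```

```text
t 12.7667 tcp [580.2  41.7 197.3] bed [  1.4  74.7 123.2] w 50.6 ff 53.89732003211975 F [-0.1  0.6 -2.9] q [ 0.01  0.34  1.85 -0.15  0.53 -1.28]
turn units [ 0.03 -0.01  0.  ] then shift units [-0.002  0.033  1.455] or shift first [-0.003  0.027  1.455]
```

{"method": "servo_tool", "body": {"plan": [[0, 0.05, 0.3, 0, 0, 0], [0, 0, 0.4, 0, 0, 0], [0, 0, 0.4, 0, 0, 0], [0, 0, 0.2, 0, 0, 0], [0, 0, 0.1, 0, 0, 0], [0, 0, 0.05, 0, 0, 0], [0, 0, 0, 0, 0, 0]]}}

```text
time: 13.35
position: [605.1, 39.8, 144.1]
tcp_rot: [0.083, 0.973, -0.017, 0.215]
wrist_force: [0.1, -0.4, -3.2]
gripper_width: 50.7
finger_force: 53.8
```

{"method": "servo_tool", "body": {"plan": [[0, 0, 0.03, 0, 0, 0], [0, 0, 0, 0, 0, 0]]}}

```text
time: 13.52
position: [605.7, 39.9, 143.7]
tcp_rot: [0.083, 0.973, -0.017, 0.216]
wrist_force: [0.3, 0.0, -2.9]
gripper_width: 50.7
finger_force: 53.8
```

{"method": "servo_tool", "body": {"plan": [[0, 0, 0.03, 0, 0, 0], [0, 0, 0, 0, 0, 0]]}}

```text
time: 13.68
position: [606.0, 39.8, 143.4]
tcp_rot: [0.083, 0.973, -0.017, 0.216]
wrist_force: [-10.3, -1.2, 14.1]
gripper_width: 50.6
finger_force: 55.6
```

{"method": "servo_tool", "body": {"plan": [[0, 0, 0.02, 0, 0, 0], [0, 0, 0, 0, 0, 0]]}}

```text
time: 13.85
position: [606.1, 39.8, 143.3]
tcp_rot: [0.083, 0.973, -0.017, 0.216]
wrist_force: [-20.8, -2.1, 29.9]
gripper_width: 50.6
finger_force: 57.6
```

```bash
python3 -c "
from h import *
go(bed(1.5,76,65),RB)"
```

```text
t 13.85 tcp [606.1  39.8 143.3] bed [ 2.1 77.2 63.4] w 50.6 ff 57.58983492851257 F [-20.8  -2.1  29.9] q [ 0.01  0.45  1.86 -0.18  0.41 -1.24]
turn units [0.03 0.01 0.  ] then shift units [ 0.016 -0.029 -0.04 ] or shift first [ 0.016 -0.029 -0.041]
```

{"method": "servo_tool", "body": {"plan": [[0, 0, -0.03, 0, 0, 0], [0, 0, 0, 0, 0, 0]]}}

```text
time: 14.02
position: [606.0, 40.0, 143.4]
tcp_rot: [0.083, 0.973, -0.017, 0.216]
wrist_force: [-7.9, -1.2, 11.8]
gripper_width: 50.8
finger_force: 55.2
```

{"method": "servo_tool", "body": {"plan": [[0, 0, 0, 0, 0, 0], [0, 0, 0, 0, 0, 0], [0, 0, 0, 0, 0, 0], [0, 0, 0, 0, 0, 0], [0, 0, 0, 0, 0, 0], [0, 0, 0, 0, 0, 0], [0, 0, 0, 0, 0, 0], [0, 0, 0, 0, 0, 0]], "hand": 1}}

```text
time: 14.68
position: [606.0, 39.9, 142.5]
tcp_rot: [0.083, 0.973, -0.017, 0.215]
wrist_force: [0.1, -0.3, -0.3]
gripper_width: 85.3
finger_force: 0.0
```

{"method": "servo_tool", "body": {"plan": [[0, 0, -0.2, 0, 0, 0], [0, 0, -0.4, 0, 0, 0], [0, 0, -0.6, 0, 0, 0], [0, 0, -0.7, 0, 0, 0], [0, 0, -0.7, 0, 0, 0], [0, 0, -0.7, 0, 0, 0], [0.7, 0, 0, 0, 0, 0], [0.7, 0.4, 0, 0, 0, 0], [0.7, 0.6, 0, 0, 0, 0], [0.5, 0.6, 0, 0, 0, 0], [0, 0.6, 0, 0, 0, 0], [0, 0, 0, 0, 0, 0]]}}

```text
time: 15.68
position: [472.6, 154.7, 219.0]
tcp_rot: [0.082, 0.973, -0.016, 0.216]
wrist_force: [0.5, 0.5, 0.2]
gripper_width: 85.5
finger_force: 0.0
```

```bash
python3 -c "
from h import *
go([470.3,334,150],RV)
from bench import get_image
b=get_image('scene')['img'][130:320,190:480]
cv2.imwrite('pics/c.png',cv2.resize(b,None,fx=2.7,fy=2.7,interpolation=cv2.INTER_CUBIC)[:,:,::-1])"
```

```text
t 15.6833 tcp [472.6 154.7 219. ] bed [-102.9  167.7  195.9] w 85.5 ff 0.0 F [0.5 0.5 0.2] q [ 0.33  0.21  1.97 -0.36  0.6  -0.81]
turn units [0.04 3.64 0.03] then shift units [0.819 4.407 1.726] or shift first [1.463 4.403 1.243]
```

View pics/c.png

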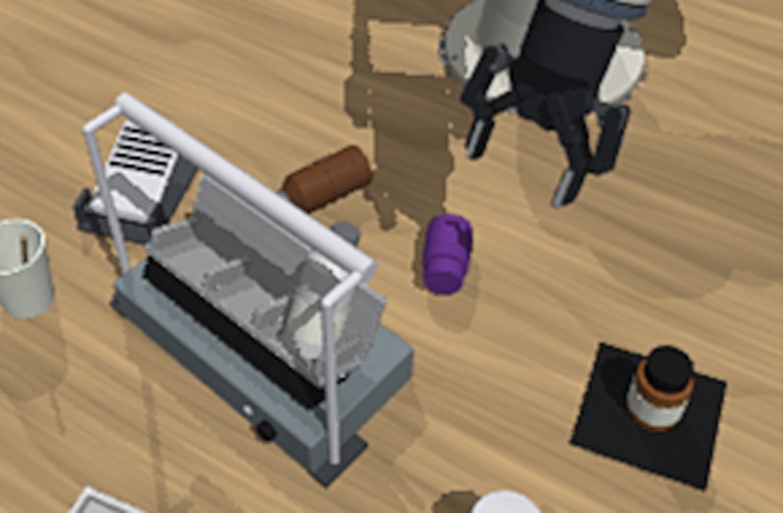

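The bottle is seated left at (320,310), leaning on the plate. The jar stands on the mat at (660,385). Going for the jar.

{"method": "servo_tool", "body": {"plan": [[0, 0, 0, 0, 0.75, 0], [0, 0.3, 0, 0, 0.75, 0], [0, 0.6, 0, 0, 0.75, 0], [0.1, 0.7, 0, 0, 0.75, 0], [0.1, 0.7, 0.1, 0, 0.64, 0], [0.2, 0.7, 0.2, 0, 0, 0], [0.2, 0.7, 0.4, 0, 0, 0], [0.2, 0.7, 0.4, 0, 0, 0], [0, 0, 0.4, 0, 0, 0], [0, 0, 0.2, 0, 0, 0], [0, 0, 0, 0, 0, 0], [0, 0, 0, 0, 0, 0]]}}

```text
time: 16.73
position: [471.5, 329.7, 150.7]
tcp_rot: [0.085, 0.996, 0.002, -0.001]
wrist_force: [1.4, -0.0, 0.4]
gripper_width: 85.4
finger_force: 0.0
```

```bash
python3 -c "
from h import *
go([470.3,334,31],RV)"
```

```text
t 16.7333 tcp [471.5 329.7 150.7] bed [-159.7  339.9  147. ] w 85.4 ff 0.0 F [ 1.4 -0.   0.4] q [ 0.5   0.51  1.57  0.    1.06 -0.9 ]
turn units [ 0.03 -0.01  0.01] then shift units [0.049 0.101 2.993] or shift first [0.044 0.091 2.993]
```

{"method": "servo_tool", "body": {"plan": [[0.05, 0.1, 0.4, 0, 0, 0], [0, 0, 0.5, 0, 0, 0], [0, 0, 0.5, 0, 0, 0], [0, 0, 0.5, 0, 0, 0], [0, 0, 0.5, 0, 0, 0], [0, 0, 0.4, 0, 0, 0], [0, 0, 0.15, 0, 0, 0], [0, 0, 0, 0, 0, 0]]}}

```text
time: 17.4
position: [470.1, 334.6, 32.2]
tcp_rot: [0.085, 0.996, 0.002, -0.001]
wrist_force: [-1.1, 0.2, 0.0]
gripper_width: 85.5
finger_force: 0.0
```

{"method": "servo_tool", "body": {"plan": [[0, 0, 0, 0, 0, 0], [0, 0, 0, 0, 0, 0], [0, 0, 0, 0, 0, 0], [0, 0, 0, 0, 0, 0], [0, 0, 0, 0, 0, 0], [0, 0, 0, 0, 0, 0], [0, 0, 0, 0, 0, 0], [0, 0, 0, 0, 0, 0]], "hand": -1}}

```text
time: 18.07
position: [470.6, 335.5, 33.8]
tcp_rot: [0.085, 0.996, 0.002, 0.0]
wrist_force: [-0.4, -2.8, 12.2]
gripper_width: 51.1
finger_force: 50.0
```

```bash
python3 -c "
from h import *
go(bed(-100,-73,130),RB);print(bed(-100,-73,130))"
```

```text
t 18.0667 tcp [470.6 335.5  33.8] bed [-210.8  345.5   41.8] w 51.1 ff 50.03191530704498 F [-0.4 -2.8 12.2] q [ 0.51  0.68  1.65  0.    0.81 -0.89]
turn units [ 0.04 -3.63  0.01] then shift units [ -2.77  -10.463  -2.205] or shift first [ -1.561 -10.452  -3.215]
[461.62774287 -87.65718359 160.55818614]
```

{"method": "servo_tool", "body": {"plan": [[0, 0, -0.2, 0, 0, 0], [0, 0, -0.6, 0, 0, 0], [0, 0, -0.7, 0, 0, 0], [0, 0, -0.7, 0, 0, 0], [0, 0, -0.7, 0, 0, 0], [0, 0, -0.7, 0, 0, 0], [0, 0, -0.5, 0, 0, 0], [0, -0.4, 0, 0, 0, 0], [0, -0.7, 0, 0, 0, 0], [0, -0.8, 0, 0, 0, 0], [0, -0.8, 0, 0, 0, 0], [0, -0.8, 0, 0, 0, 0]], "newtons": 60}}

```text
time: 19.07
position: [445.8, 195.7, 196.6]
tcp_rot: [0.084, 0.996, 0.002, -0.0]
wrist_force: [0.8, 0.0, -2.8]
gripper_width: 50.3
finger_force: 63.1
```

{"method": "servo_tool", "body": {"plan": [[0, -0.8, 0, 0, 0, 0], [0, -0.8, 0, 0, -0.4, 0], [0, -0.8, 0, 0, -0.5, 0], [0, -0.8, 0, 0, -0.5, 0], [0, -0.8, 0, 0, -0.5, 0], [0, -0.8, 0, 0, -0.5, 0], [0, -0.7, 0, 0, -0.5, 0], [0, -0.4, 0, 0, -0.4, 0], [0, -0.2, 0, 0, -0.33, 0], [0, 0, 0, 0, 0, 0], [0, 0, 0, 0, 0, 0]]}}

```text
time: 19.98
position: [404.9, -43.9, 195.3]
tcp_rot: [0.084, 0.973, -0.017, 0.215]
wrist_force: [0.7, 0.9, -2.3]
gripper_width: 50.3
finger_force: 63.2
```

```bash
python3 -c "
from h import *
go(bed(2,-73,120),RB)"
```

```text
t 19.9833 tcp [404.9 -43.9 195.3] bed [-142.7  -39.6  188.3] w 50.3 ff 63.186235427856445 F [ 0.7  0.9 -2.3] q [-0.3   0.11  2.23  0.16  0.38 -1.84]
turn units [ 0.03 -0.02 -0.01] then shift units [-3.619 -0.836  1.708] or shift first [-3.624 -0.836  1.695]
```

{"method": "servo_tool", "body": {"plan": [[0, -0.4, 0, 0, 0, 0], [-0.4, -0.44, 0, 0, 0, 0], [-0.6, 0, 0, 0, 0, 0], [-0.6, 0, 0, 0, 0, 0], [-0.6, 0, 0.1, 0, 0, 0], [-0.6, 0, 0.2, 0, 0, 0], [-0.5, 0, 0.3, 0, 0, 0], [-0.32, 0, 0.4, 0, 0, 0], [0, 0, 0.4, 0, 0, 0], [0, 0, 0.3, 0, 0, 0], [0, 0, 0, 0, 0, 0], [0, 0, 0, 0, 0, 0]]}}

```text
time: 20.98
position: [557.6, -102.8, 194.0]
tcp_rot: [0.082, 0.973, -0.016, 0.214]
wrist_force: [-0.7, -0.0, -2.5]
gripper_width: 50.8
finger_force: 63.5
```

```bash
python3 -c "
from h import *
go(bed(2,-73,31),RB)"
```

```text
t 20.9833 tcp [ 557.6 -102.8  194. ] bed [  2.1 -71.6 119.2] w 50.8 ff 63.504427671432495 F [-0.7 -0.  -2.5] q [-0.33  0.32  1.9   0.15  0.5  -1.85]
turn units [ 0.04 -0.03  0.01] then shift units [ 0.003 -0.035  2.206] or shift first [-0.005 -0.045  2.206]
```

{"method": "servo_tool", "body": {"plan": [[0, -0.04, 0.3, 0, 0, 0], [0, 0, 0.5, 0, 0, 0], [0, 0, 0.5, 0, 0, 0], [0, 0, 0.4, 0, 0, 0], [0, 0, 0.3, 0, 0, 0], [0, 0, 0.12, 0, 0, 0], [0, 0, 0.03, 0, 0, 0], [0, 0, 0, 0, 0, 0]]}}

```text
time: 21.65
position: [592.9, -111.0, 116.6]
tcp_rot: [0.083, 0.973, -0.016, 0.215]
wrist_force: [0.5, 0.6, -2.4]
gripper_width: 50.3
finger_force: 63.5
```

{"method": "servo_tool", "body": {"plan": [[0, 0, 0.03, 0, 0, 0], [0, 0, 0, 0, 0, 0]]}}

```text
time: 21.82
position: [593.4, -111.3, 115.8]
tcp_rot: [0.083, 0.973, -0.017, 0.215]
wrist_force: [-0.5, 0.3, -2.8]
gripper_width: 50.6
finger_force: 63.5
```

{"method": "servo_tool", "body": {"plan": [[0, 0, 0.03, 0, 0, 0], [0, 0, 0, 0, 0, 0]]}}

```text
time: 21.98
position: [593.9, -111.4, 114.3]
tcp_rot: [0.083, 0.973, -0.017, 0.215]
wrist_force: [0.2, 0.3, -3.1]
gripper_width: 50.3
finger_force: 63.5
```

```bash
python3 -c "
from h import *
go(bed(2,-73,31),RB)"
```

```text
t 21.9833 tcp [ 593.9 -111.4  114.3] bed [  2.2 -73.9  31.2] w 50.3 ff 63.50405216217041 F [ 0.2  0.3 -3.1] q [-0.32  0.5   1.9   0.21  0.32 -1.91]
turn units [ 0.03 -0.01  0.  ] then shift units [0.005 0.022 0.006] or shift first [0.005 0.022 0.006]
```

{"method": "servo_tool", "body": {"plan": [[0, 0, 0.03, 0, 0, 0], [0, 0, 0, 0, 0, 0]]}}

```text
time: 22.15
position: [594.0, -111.4, 113.7]
tcp_rot: [0.083, 0.973, -0.017, 0.215]
wrist_force: [-14.2, 1.2, 18.6]
gripper_width: 50.9
finger_force: 66.2
```

{"method": "servo_tool", "body": {"plan": [[0, 0, 0.02, 0, 0, 0], [0, 0, 0, 0, 0, 0]]}}

```text
time: 22.32
position: [594.1, -111.4, 113.7]
tcp_rot: [0.083, 0.973, -0.017, 0.216]
wrist_force: [-24.0, 2.9, 36.5]
gripper_width: 50.2
finger_force: 68.5
```

Seated on the ledge. Easing off, releasing and retracting along the bed axis.

{"method": "servo_tool", "body": {"plan": [[0, 0, -0.04, 0, 0, 0], [0, 0, 0, 0, 0, 0]]}}

```text
time: 22.48
position: [594.0, -111.4, 114.1]
tcp_rot: [0.083, 0.973, -0.017, 0.215]
wrist_force: [0.2, -0.5, -1.9]
gripper_width: 50.8
finger_force: 63.9
```

{"method": "servo_tool", "body": {"plan": [[0, 0, 0, 0, 0, 0], [0, 0, 0, 0, 0, 0], [0, 0, 0, 0, 0, 0], [0, 0, 0, 0, 0, 0], [0, 0, 0, 0, 0, 0], [0, 0, 0, 0, 0, 0], [0, 0, 0, 0, 0, 0], [0, 0, 0, 0, 0, 0]], "hand": 1}}

```text
time: 23.15
position: [594.0, -111.4, 113.5]
tcp_rot: [0.083, 0.973, -0.017, 0.215]
wrist_force: [0.2, -0.3, 0.2]
gripper_width: 85.5
finger_force: 0.0
```

{"method": "servo_tool", "body": {"plan": [[0, 0, -0.2, 0, 0, 0], [0, 0, -0.4, 0, 0, 0], [0, 0, -0.6, 0, 0, 0], [0, 0, -0.7, 0, 0, 0], [0, 0, -0.7, 0, 0, 0], [0, 0, -0.7, 0, 0, 0], [0.6, 0, -0.5, 0, 0, 0], [0.7, 0, -0.5, 0, 0, 0], [0.7, 0, -0.3, 0, 0, 0], [0.6, 0, 0, 0, 0, 0], [0.4, 0, 0, 0, 0, 0], [0, 0, 0, 0, 0, 0]]}}

```text
time: 24.15
position: [406.6, -79.1, 228.9]
tcp_rot: [0.083, 0.973, -0.016, 0.214]
wrist_force: [-0.5, -0.2, 0.0]
gripper_width: 85.2
finger_force: 0.0
```

```bash
python3 -c "
from h import *
a=np.radians(18.8);X=np.array([np.cos(a),np.sin(a),0])
RT=np.stack([-X,np.cross(-K,-X),-K],1);print(RT)
go([472,-302,150],RT)
from bench import get_image
D=get_image('top');E=get_image('scene')
cv2.imwrite('pics/d.png',cv2.resize(np.hstack([D['img'][110:310,260:460],E['img'][130:330,190:390]]),None,fx=2,fy=2,interpolation=cv2.INTER_CUBIC)[:,:,::-1])"
```

```text
[[-0.94664926 -0.3222657  -0.        ]
 [-0.3222657   0.94664926 -0.        ]
 [-0.          0.         -1.        ]]
t 24.15 tcp [406.6 -79.1 228.9] bed [-121.6  -74.   215.5] w 85.2 ff 0.0 F [-0.5 -0.2  0. ] q [-0.43  0.04  2.15  0.22  0.54 -1.99]
turn units [-0.86  3.53 -4.09] then shift units [ 0.248 -5.802  1.974] or shift first [-1.501 -5.224  2.841]
```

View pics/d.png

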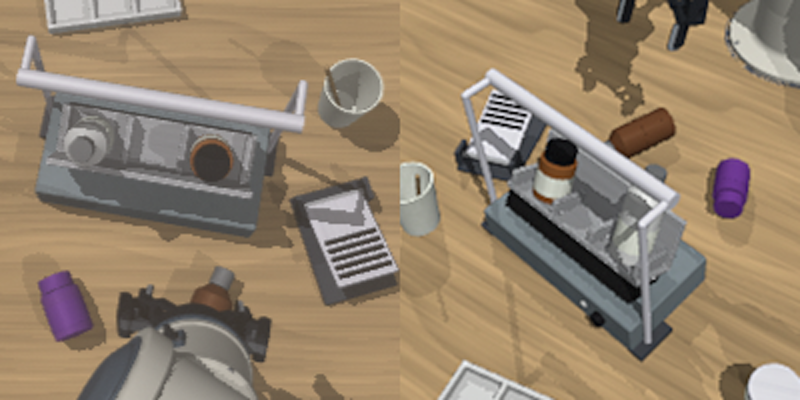

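Both are home: in the crop, the jar is in the right seat at (212,158) and the bottle in the left at (85,145). Next is the treadle, with the tool vertical and the fingers shut. I'll keep the present yaw, since it doesn't matter here.

{"method": "servo_tool", "body": {"plan": [[0, 0, 0, 0, 0.6, 0], [0, -0.4, 0, 0, 0.6, 0], [0, -0.6, 0, 0, 0.6, 0], [0, -0.7, 0, 0, 0.6, 0], [0, -0.7, 0, 0, 0.6, 0], [0, -0.7, 0, 0, 0.6, 0], [0, -0.7, 0, 0, 0, 0], [0, -0.7, 0, 0, 0, 0], [0, -0.5, 0, 0, 0, 0], [0, 0, 0, 0, 0, 0], [0, 0, 0, 0, 0, 0]], "hand": -1}}

```text
time: 25.17
position: [377.1, -278.9, 229.5]
tcp_rot: [0.085, 0.996, 0.001, 0.001]
wrist_force: [-0.6, 1.2, -0.2]
gripper_width: 0.0
finger_force: 0.0
```

```bash
python3 -c "
from h import *
go([474,-303,75],RV)"
```

```text
t 25.1667 tcp [ 377.1 -278.9  229.5] bed [-116.8 -275.8  213.9] w 0.0 ff 0.0 F [-0.6  1.2 -0.2] q [-0.77  0.28  1.72  0.    1.15 -2.17]
turn units [ 0.02  0.02 -0.  ] then shift units [-2.489 -0.182  3.861] or shift first [-2.479 -0.193  3.867]
```

{"method": "servo_tool", "body": {"plan": [[-0.5, -0.05, 0, 0, 0, 0], [-0.7, -0.05, 0.3, 0, 0, 0], [-0.7, -0.05, 0.6, 0, 0, 0], [-0.58, -0.04, 0.7, 0, 0, 0], [0, 0, 0.7, 0, 0, 0], [0, 0, 0.7, 0, 0, 0], [0, 0, 0.5, 0, 0, 0], [0, 0, 0.36, 0, 0, 0], [0, 0, 0, 0, 0, 0], [0, 0, 0, 0, 0, 0]]}}

```text
time: 26.0
position: [473.9, -300.5, 75.0]
tcp_rot: [0.084, 0.996, 0.002, 0.001]
wrist_force: [0.0, -0.5, 1.0]
gripper_width: 0.1
finger_force: 0.0
```

{"method": "servo_tool", "body": {"plan": [[0, 0, 0.2, 0, 0, 0], [0, 0, 0.2, 0, 0, 0], [0, 0, 0.2, 0, 0, 0], [0, 0, 0.1, 0, 0, 0], [0, 0, 0, 0, 0, 0]]}}

```text
time: 26.42
position: [473.5, -301.4, 46.5]
tcp_rot: [0.085, 0.996, 0.002, 0.001]
wrist_force: [-1.7, -2.0, 7.2]
gripper_width: -0.0
finger_force: 3.1
```

{"method": "servo_tool", "body": {"plan": [[0, 0, 0.1, 0, 0, 0], [0, 0, 0.1, 0, 0, 0], [0, 0, 0.1, 0, 0, 0], [0, 0, 0.05, 0, 0, 0], [0, 0, 0, 0, 0, 0]]}}

```text
time: 26.83
position: [473.4, -301.5, 32.9]
tcp_rot: [0.085, 0.996, 0.001, 0.001]
wrist_force: [-4.1, -2.3, 9.1]
gripper_width: 0.0
finger_force: 4.5
```

{"method": "servo_tool", "body": {"plan": [[0, 0, 0.03, 0, 0, 0], [0, 0, 0.03, 0, 0, 0], [0, 0, 0, 0, 0, 0]]}}

```text
time: 27.08
position: [473.3, -301.5, 30.8]
tcp_rot: [0.085, 0.996, 0.001, 0.001]
wrist_force: [-5.9, -1.6, 9.6]
gripper_width: 0.1
finger_force: 4.8
```

{"method": "servo_tool", "body": {"plan": [[0, 0, 0.03, 0, 0, 0], [0, 0, 0.02, 0, 0, 0], [0, 0, 0, 0, 0, 0]]}}

```text
time: 27.33
position: [473.3, -301.6, 30.1]
tcp_rot: [0.085, 0.996, 0.001, 0.001]
wrist_force: [-11.1, 0.5, 36.1]
gripper_width: -0.4
finger_force: 17.8
```

{"method": "servo_tool", "body": {"plan": [[0, 0, 0.02, 0, 0, 0], [0, 0, 0, 0, 0, 0], [0, 0, 0, 0, 0, 0]]}}

```text
time: 27.58
position: [473.3, -301.6, 29.8]
tcp_rot: [0.084, 0.996, 0.001, 0.002]
wrist_force: [-13.9, 1.1, 45.8]
gripper_width: 0.2
finger_force: 22.9
```

On the stop (46 N). Holding for a second, then lifting.

{"method": "servo_tool", "body": {"plan": [[0, 0, 0, 0, 0, 0], [0, 0, 0, 0, 0, 0], [0, 0, 0, 0, 0, 0], [0, 0, 0, 0, 0, 0], [0, 0, 0, 0, 0, 0], [0, 0, 0, 0, 0, 0], [0, 0, 0, 0, 0, 0], [0, 0, 0, 0, 0, 0], [0, 0, 0, 0, 0, 0], [0, 0, 0, 0, 0, 0], [0, 0, 0, 0, 0, 0], [0, 0, 0, 0, 0, 0]]}}

```text
time: 28.58
position: [473.3, -301.6, 29.8]
tcp_rot: [0.085, 0.996, 0.001, 0.002]
wrist_force: [-14.0, 0.8, 46.5]
gripper_width: 0.1
finger_force: 22.9
```

{"method": "servo_tool", "body": {"plan": [[0, 0, -0.2, 0, 0, 0], [0, 0, -0.3, 0, 0, 0], [0, 0, -0.4, 0, 0, 0], [0, 0, -0.6, 0, 0, 0], [0, 0, -0.7, 0, 0, 0], [0.3, 0, -0.7, 0, 0, 0], [0.6, 0, -0.7, 0, 0, 0], [0.6, 0, -0.4, 0, 0, 0], [0.5, 0, 0, 0, 0, 0], [0, 0, 0, 0, 0, 0], [0, 0, 0, 0, 0, 0], [0, 0, 0, 0, 0, 0]]}}

```text
time: 29.58
position: [394.8, -288.4, 187.5]
tcp_rot: [0.085, 0.996, 0.002, 0.001]
wrist_force: [-0.0, 0.6, -1.0]
gripper_width: 0.2
finger_force: 0.0
```

```bash
python3 -c "
from h import *
from bench import *
D=get_image('top');E=get_image('scene');P=cloud(D)
print(P[235,440],read_state()['wrist_force'])
cv2.imwrite('pics/e.png',cv2.resize(np.hstack([D['img'][110:310,260:460],E['img'][130:330,190:390]]),None,fx=2,fy=2,interpolation=cv2.INTER_CUBIC)[:,:,::-1])"
```

```text
[ 487.9459665  -302.76120739   51.40214328] [-0.00165408  0.35302471  0.31268417]
```

View pics/e.png

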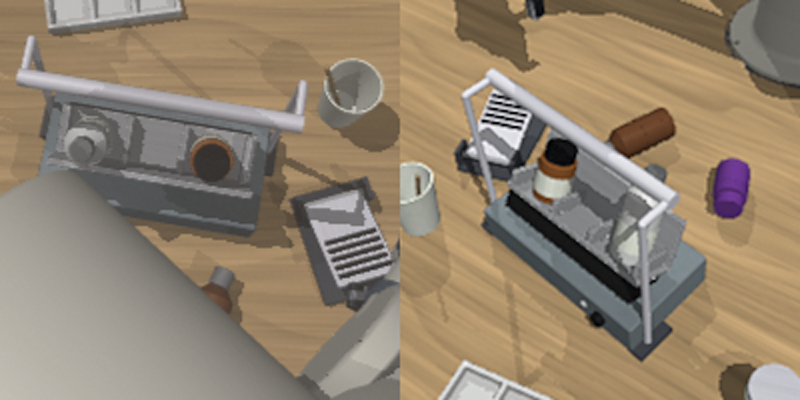

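The bottle is in the left seat at (85,145) and the jar in the right seat at (212,158). The treadle is back up (51 mm at the same pixel as before, matching its rest height), and the cup hasn't moved.

```bash
python3 -c "
from bench import *
print(close_job())"
```

```text
the job is handed in; nothing more can be done
None
```

The bottle and jar are swapped, each standing home in the other's seat and released; the treadle was held on its stop for over a second and came back up, and I handed the job in at about 30 s (no verdict was returned).

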